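# Set the side fence and the sprung end stop of a paper drill table

## Robot

A 6-joint arm with a two-finger parallel gripper is mounted at the origin on the work surface. World frame = base frame: x ahead of the robot, y to its left, z up, the work surface at z = 0. Lengths are in mm, angles in rad, forces in N, time in s.
With the tool pointing down it reaches from about 275 to 750 mm from the base axis. Payload 10.2 kg.
Tool frame: the origin (TCP) lies midway between the tips of the shut fingers; the grasp point (between the pads) lies 19 mm behind it; x points along the fingers, y is the direction in which the jaws open and shut, and the axes are right-handed (so a half turn about x gives the same grasp; the last joint's range is limited). The gripper opens to 85 mm and grips with 20 to 120 N. Pads are 22 mm wide; open, the fingers measure 114 mm over their backs; the gripper's body (76 mm by 85 mm) begins 54 mm behind the grasp point. The pads swing forward as they close: fully open they stand 13 mm farther back than shut.
Start: joints at [-1.347, 0.313, 1.498, -0, 1.331, -0.223], TCP at [226.832, -473.475, 231.294] pointing down, gripper open.
Joint ranges: [-2.94, 2.94], [-0.97, 2.17], [0.19, 2.56], [-1.23, 4.37], [0.02, 3.11], [-2.88, 2.88]. Speed limits (rad/s): [2.39, 2.39, 3.01, 3.14, 3.14, 3.14].

## Interface

Orientations are given as a unit quaternion [w, x, y, z].
In Python, from rig import sense, capture, get_calibration, finish_job gives the robot as it stands.
- The arm moves only by the tool jog_arm, never from a script. Its argument "increments" is a list of rows, each an object of numbers: "rx", "ry", "rz": the turn, a rotation vector about the tool's x, y, z in rad; "x", "y", "z": the shift along the tool's x, y, z in mm; "hand": the finger opening in mm, from 0 to 85.4. A call has 1 to 5 rows; each row shifts and turns the commanded pose from where the row before left it, along the tool's axes as they then stand; what a row does not reach is not made up. A row lasts 1/8 s, in which the tool goes at most 62.5 mm and 10.7 degrees, less where a joint would pass 70% of its speed; a pose out of reach is approached as far as the arm can. A call with a gripper value outside its range is refused whole. The fingers move at their own pace and stop on an object; "force" is the grip in N (left out, the last holds). Time passes only in rows, so rows that do not move let the fingers close. It gives the time, the measured TCP pose, the force and the opening at its end, in the units of the state.
- sense(): the state, without advancing time (a new reading comes with each control period).
- capture(name): name is "scene" or "side" or "wrist"; returns the picture (384x512x3 uint8, red, green, blue); there is no depth.
- get_calibration(name): a dict with "camera_matrix" (3x3 intrinsics, pixels), "D" ([k1, k2, p1, p2, k3] as OpenCV has them; the pictures are not rectified), "R" (3x3) and "t" (3): a world point X has camera coordinates R X + t; the wrist camera has in their place "T_tool_cam" (4x4, takes a point from camera to tool coordinates, whose origin is the TCP and whose axes are the tool frame's). Camera axes: x right, y down, z forward; pixel columns grow to the right and rows downward; lengths in mm; the calibration is good to about 2 mm. A picture is of the moment at which its call begins: read the wrist's pose just before it. get_calibration takes no time and is no camera call.
- finish_job(): hands the job in, once; it reports no verdict.
The state is a dict: "time_s": time; "joints": joint angles; "dq": joint speeds; "tau": joint torques, N m; "eef_pos": TCP position; "ee_rot": TCP orientation; "force": force on the tool from outside, world axes, zero at the start; "wrist_torque": the same for the moment, N m; "grip_width": opening from 0.0 (shut) to 1.0 (fully open).
Only numpy, scipy, OpenCV 4.12 (cv2) and the standard library are available. Lean on these libraries where they do the work, as an engineer would, in place of code of your own. Each camera call takes 0.05 s, during which the arm holds its last target.

## Task

Set up the drill table for the next job: first lay the steel straightedge flat on the table and flush along the whole near edge of the clamped pile of boards, with its working edge (the long edge away from the grip ridge) against the boards, and let go of it. Then pull the end stop on the telescoping gauge rod out against its spring until its pointer stands at the pointer of the index clamp, and finish while still holding it there, with the straightedge still flush. Leave the brass weight, the tape roll and the jar where they are.

Things in the scene. Friction and masses are not known exactly. Their poses are not given: they have to be found in the camera images.
- bed: fixed grey drill table plate, 400 (x) by 660 (y) mm, 15 mm thick, on the bench; origin at the centre of its underside, so its working top is at 15 mm along its z. Its y axis is the direction in which the gauge rod pulls out. A sleeve (aluminium tube, 26 mm across, axis 35 mm above the bed's top, highest point 50 mm above it) stands at bed x = 60, y = -320 to -210 mm; a low graduated bar (14 wide, 10 high) at bed x = 105, y = -205 to -45 mm
- board: fixed pile of grey boards clamped on the bed, 110 (x) by 160 (y) mm, 12 mm high, two low clamps (up to 26 mm high) along its far +x edge; origin at the centre of its underside, on the bed's top. Its near face (towards the robot) is at its x = -55 mm and runs along its y axis
- board_edge (a point): middle of the near face of the board pile (board x = -55, y = 0, 6 mm above the bed's top); axes as the board's: -x points out of the face to the robot, y along the face
- straightedge: loose steel straightedge, 0.3 to 0.45 kg: a flat base 60 (x) by 240 (y) mm, 8 mm thick, with a black grip ridge 14 mm wide (x) and 120 mm long (y) from 8 to 40 mm high, centred at its x = -14 mm; origin at the centre of the underside, x across, y along its length; the working edge is the long edge at x = +30 mm. It starts on the near part of the bed, skewed by up to 0.35 rad from the bed's y axis, working edge towards the boards
- edge_left (a point): point on the working edge of the straightedge, 80 mm along +y from its middle (x = 30, y = 80, z = 4 mm); axes as the straightedge's
- edge_right (a point): point on the working edge of the straightedge, 80 mm along -y from its middle (x = 30, y = -80, z = 4 mm); axes as the straightedge's
- stop: dark steel end stop: an upright plate 32 (bed x) by 12 (bed y) mm, from 30 mm below to 60 mm above its origin, on the end of the gauge rod (12 mm round); origin on the rod's axis (35 mm above the bed's top) in the middle of the plate's thickness; axes as the bed's. Above 15 mm over its origin the plate stands free for gripping; at rest its middle is 40 mm from the sleeve's mouth. A small pointer on its +x side marks its middle plane. It moves only along bed +y
- gauge_rod (a joint): extension of the gauge rod in m, 0 = fully in (rest), grows as the stop is pulled along bed +y, at most 0.100; an inner spring pulls it back with about 4 N at 0 and 80 N/m more (about 11 N at 0.085)
- index: aluminium index clamp fixed on the graduated bar, 24 (bed x) by 18 (bed y) mm, 28 mm high with its screw; origin at the bed's top, under its middle; its small pointer looks to bed -x and marks the length: the stop is at the mark when stop and index have the same bed y (45 to 85 mm of extension)
- weight: bystander: brass paperweight with a knob, 48 mm across, 52 mm high; origin at the centre of its underside
- tape_roll: bystander: clear tape roll lying flat, 72 mm across, 24 mm high; origin at the centre of its underside
- jar: bystander: white jar, 52 mm across, 75 mm high; origin at the centre of its underside
Not all that is in view belongs to the job. There is more than one size of the straightedge; the one meant has the size given above.

How it is judged:
By the outcome, as a careful person would: the job done as asked, in the order asked, and still so for the second after the job is handed in, while the arm keeps its last pose, push and grip.
It also fails if it takes over 50 s, if anything falls off the work surface, if the arm or the gripper's body presses on something with over 40 N, if the wrist force passes 120 N, or if a joint passes its speed limit or range.

## Working session

There is one attempt and no reset: what is moved stays moved. The work goes in short steps, Python scripts to look and compute and a tool call to move; the robot and the scene stay as the last step left them, time stands still between calls to the robot, and variables do not carry over. Pictures are saved under pics/ and viewed, and the job is handed in when it is done.

Besides the shell and the picture viewer there is one more tool, called after "Call:" as name(argument=value, ...), one argument or row to a line, values as JSON. jog_arm: Moves the arm, as the interface text tells. Its arguments: {"type":"object","properties":{"increments":{"type":"array","items":{"type":"object","properties":{"rx":{"type":"number"},"ry":{"type":"number"},"rz":{"type":"number"},"x":{"type":"number"},"y":{"type":"number"},"z":{"type":"number"},"hand":{"type":"number"}}}},"force":{"type":"number"}},"required":["increments"]}

```bash
ls; mkdir -p pics
python3 - <<'E'
from rig import *
import cv2, numpy as np
print(sense())
for n in ["scene","side","wrist"]:
    c=get_calibration(n); print(n,{k:np.round(np.array(v),4).tolist() for k,v in c.items()})
    im=capture(n); cv2.imwrite(f"pics/{n}0.png",im[:,:,::-1])
E
```

```text
pics
{'time_s': 0.0, 'joints': array([-1.34739928e+00,  3.13452467e-01,  1.49848487e+00, -5.30175249e-06,
        1.33100082e+00, -2.23391781e-01]), 'dq': array([-0.00085973,  0.00039545,  0.00243273, -0.00049959,  0.00017794,
        0.00053703]), 'tau': array([ 1.15571152e-04, -4.12265897e+01, -2.59742457e+01, -1.85445106e-04,
        4.20048207e-03, -1.51817716e-06]), 'eef_pos': array([ 226.76681544, -473.194075  ,  230.71583086]), 'ee_rot': array([-0.15617781, -0.68953386, -0.15712922,  0.6895375 ]), 'force': array([ 0.56166546, -0.1336729 ,  0.12922432]), 'wrist_torque': array([-0.03544244, -0.02563938, -0.00469893]), 'grip_width': 0.9959651999479504}
scene {'camera_matrix': [[479.299, 0.0, 260.7489], [0.0, 479.299, 189.3703], [0.0, 0.0, 1.0]], 'D': [-0.1026, 0.0, 0.0, 0.0, 0.0], 'R': [[-0.3711, 0.9286, -0.0026], [0.5524, 0.2185, -0.8044], [-0.7464, -0.3, -0.5941]], 't': [94.9951, -225.2947, 1572.3656]}
side {'camera_matrix': [[495.1014, 0.0, 247.6514], [0.0, 495.1014, 185.8035], [0.0, 0.0, 1.0]], 'D': [-0.1043, 0.0, 0.0, 0.0, 0.0], 'R': [[0.9728, -0.2311, -0.0154], [-0.1329, -0.5028, -0.8541], [0.1896, 0.833, -0.5198]], 't': [-423.9227, 185.4257, 1212.8663]}
wrist {'camera_matrix': [[279.1323, 0.0, 250.462], [0.0, 279.1323, 190.1963], [0.0, 0.0, 1.0]], 'D': [-0.0568, 0.0, 0.0, 0.0, 0.0], 'T_tool_cam': [[0.0005, -0.306, 0.952, -143.0624], [1.0, 0.0009, -0.0002, 1.0015], [-0.0008, 0.952, 0.306, -78.6251], [0.0, 0.0, 0.0, 1.0]]}
```

View pics/scene0.png

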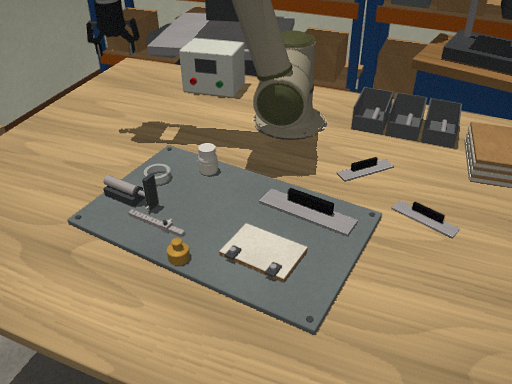

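View pics/side0.png

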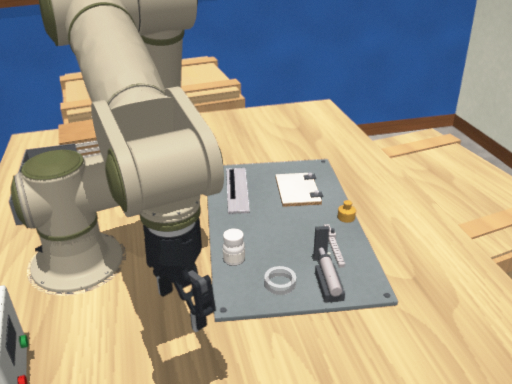

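View pics/wrist0.png

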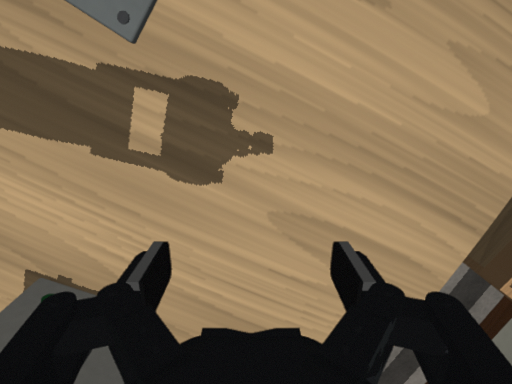

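The scene picture shows three ridged straightedges: (307,210) on the bed, and (365,168) and (427,217) on the bench. The one on the bed looks longest, and it lies where the description says. I'll confirm this in an enlarged crop and by measuring.

```bash
cat > h.py <<'E'
import cv2, numpy as np
from rig import *
def ray(n,px,T=None):
    c=get_calibration(n); K=np.array(c["camera_matrix"]);D=np.array(c["D"])
    p=cv2.undistortPoints(np.array(px,float).reshape(-1,1,2),K,D).reshape(-1,2)
    d=np.c_[p,np.ones(len(p))]
    if n=="wrist":
        T=T@np.array(c["T_tool_cam"]); return T[:3,3],d@T[:3,:3].T
    R=np.array(c["R"]);t=np.array(c["t"]); return -R.T@t, d@R
def plane(n,px,z,T=None):
    o,d=ray(n,px,T); s=(z-o[2])/d[:,2]; return o+s[:,None]*d
def tri(n1,p1,n2,p2):
    o1,d1=ray(n1,[p1]);o2,d2=ray(n2,[p2]);d1=d1[0];d2=d2[0]
    s=np.linalg.lstsq(np.c_[d1,-d2],o2-o1,rcond=None)[0]
    a=o1+s[0]*d1;b=o2+s[1]*d2; return (a+b)/2,np.linalg.norm(a-b)
def toolT(s=None):
    s=s or sense(); from scipy.spatial.transform import Rotation as Ro
    q=s["ee_rot"];T=np.eye(4);T[:3,:3]=Ro.from_quat([q[1],q[2],q[3],q[0]]).as_matrix();T[:3,3]=s["eef_pos"];return T
def proj(n,X,T=None):
    c=get_calibration(n);K=np.array(c["camera_matrix"]);D=np.array(c["D"])
    if n=="wrist":
        M=np.linalg.inv(T@np.array(c["T_tool_cam"]));R=M[:3,:3];t=M[:3,3]
    else: R=np.array(c["R"]);t=np.array(c["t"])
    return cv2.projectPoints(np.array(X,float).reshape(-1,1,3),cv2.Rodrigues(R)[0],t,K,D)[0].reshape(-1,2)
E
python3 - <<'E'
import cv2
a=cv2.imread("pics/scene0.png");b=cv2.imread("pics/side0.png")
cv2.imwrite("pics/c1.png",cv2.resize(a[140:260,240:400],None,fx=5,fy=5,interpolation=cv2.INTER_CUBIC))
cv2.imwrite("pics/c2.png",cv2.resize(a[140:280,70:230],None,fx=5,fy=4.2857,interpolation=cv2.INTER_CUBIC) if 0 else cv2.resize(a[140:280,70:230],None,fx=4,fy=4,interpolation=cv2.INTER_CUBIC))
cv2.imwrite("pics/c3.png",cv2.resize(b[150:320,200:400],None,fx=3.5,fy=3.5,interpolation=cv2.INTER_CUBIC))
E
```

```text
(no output)
```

View pics/c1.png

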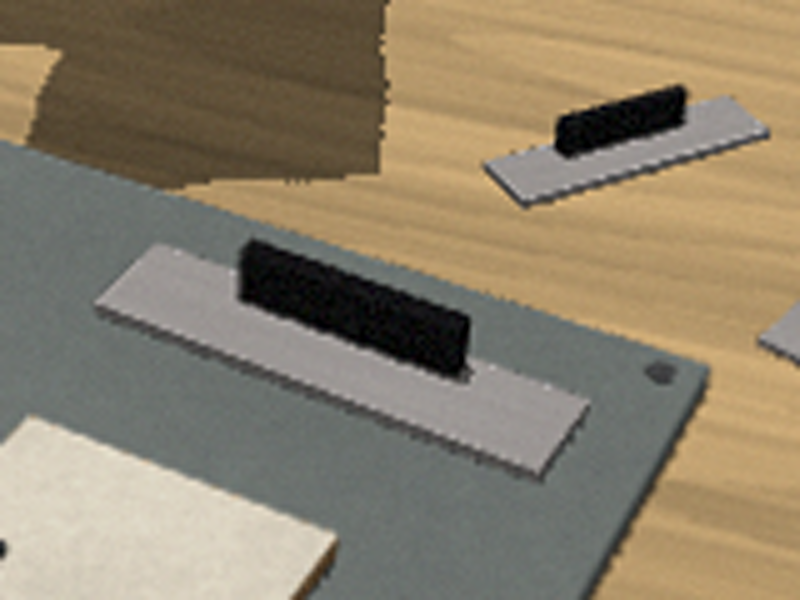

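View pics/c2.png

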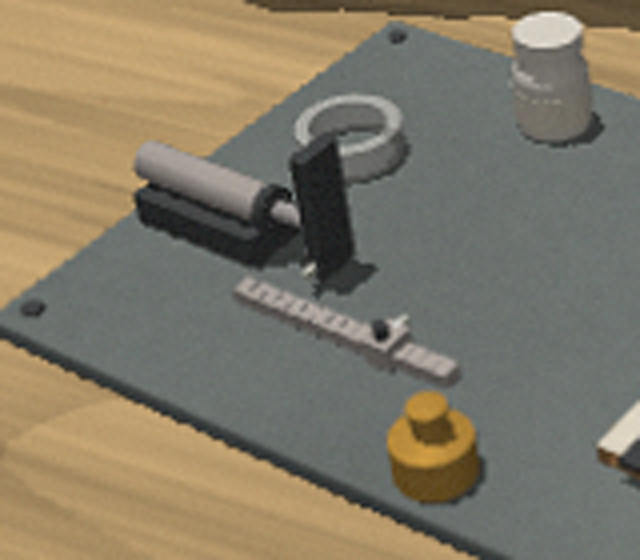

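View pics/c3.png

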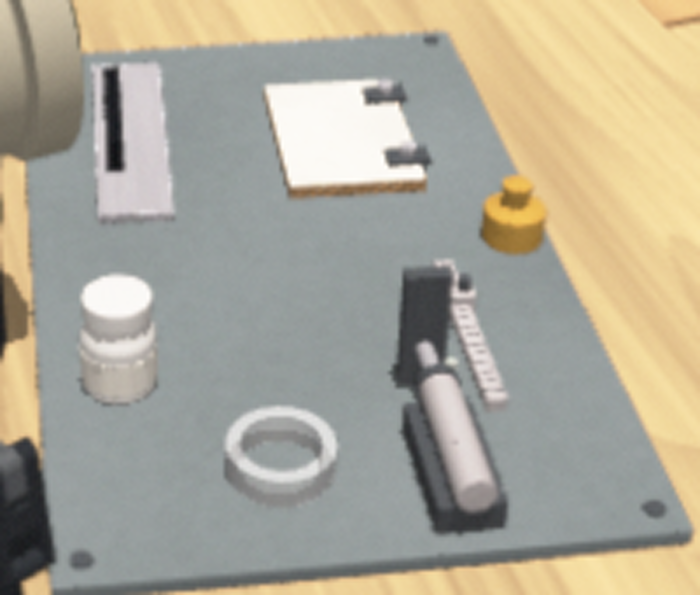

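The crop settles which straightedge is meant: the one at scene (307,210). Next I measure it, the bed and the boards.

Run:
```python
from h import *
f1=lambda p:[(p[0]+.5)/5-.5+240,(p[1]+.5)/5-.5+140]
f2=lambda p:[(p[0]+.5)/4-.5+70,(p[1]+.5)/4-.5+140]
f3=lambda p:[(p[0]+.5)/3.5-.5+200,(p[1]+.5)/3.5-.5+150]
np.set_printoptions(precision=1,suppress=True)
def q(nm,n,f,ps,z): 
    P=plane(n,[f(p) for p in ps],z); print(nm,n);print(P); print(" sides",np.linalg.norm(np.diff(P,axis=0),axis=1))
# straightedge top z=23: corners order: back-left, front-left, front-right, back-right
q("SE","scene",f1,[(158,243),(96,304),(543,470),(590,403)],23)
q("SE","side",f3,[(95,64),(159,64),(174,213),(100,216)],23)
q("ridge top","scene",f1,[(250,240),(468,316),(465,376-60)],55)
q("ridge top","side",f3,[(103,68),(120,68),(124,170),(106,170)],55)
q("board","scene",f1,[(32,417),(338,542)],27)
q("board","side",f3,[(264,86),(380,80),(425,183),(290,190)],27)
q("holes","scene",f2,[(398,37),(33,308)],15)
q("holes","scene",f1,[(660,373)],15)
q("holes","side",f3,[(82,559),(654,508),(431,40)],15)
# small one
q("small","scene",f1,[(488,168),(525,205),(768,133),(730,98)],8)
q("small2","scene",lambda p:p,[(393,206),(455,234),(458,229),(405,201)],8)
for nm,a,b in [("stop top near sleeve/-x",(298,155),(404,271))]:
    print(nm,tri("scene",f2(a),"side",f3(b)))
```

```text
SE scene
[[401.4  87.1  23. ]
 [460.7  76.6  23. ]
 [500.5 313.1  23. ]
 [445.7 322.8  23. ]]
 sides [ 60.2 239.8  55.6]
SE side
[[445.6 323.6  23. ]
 [501.2 308.8  23. ]
 [458.6  74.5  23. ]
 [401.9  85.   23. ]]
 sides [ 57.5 238.1  57.7]
ridge top scene
[[423.2 143.6  55. ]
 [442.8 259.4  55. ]
 [443.3 258.1  55. ]]
 sides [117.5   1.4]
ridge top side
[[440.8 258.5  55. ]
 [454.9 254.8  55. ]
 [424.3  96.1  55. ]
 [410.8  99.7  55. ]]
 sides [ 14.6 161.6  14. ]
board scene
[[556.2  83.   27. ]
 [584.4 241.   27. ]]
 sides [160.5]
board side
[[579.1 240.1  27. ]
 [680.2 224.2  27. ]
 [660.1  59.2  27. ]
 [553.5  76.9  27. ]]
 sides [102.3 166.2 108.1]
holes scene
[[ 318.8 -265.4   15. ]
 [ 674.7 -314.4   15. ]]
 sides [359.3]
holes scene
[[401.2 348.5  15. ]]
 sides []
holes side
[[ 319.6 -263.9   15. ]
 [ 675.7 -311.8   15. ]
 [ 758.2  302.3   15. ]]
 sides [359.3 619.6]
small scene
[[250.4 224.    8. ]
 [277.3 251.5   8. ]
 [157.5 363.1   8. ]
 [129.  336.6   8. ]]
 sides [ 38.4 163.7  38.9]
small2 scene
[[340.2 392.    8. ]
 [393.2 548.3   8. ]
 [371.8 554.    8. ]
 [308.1 417.6   8. ]]
 sides [165.   22.1 150.5]
stop top near sleeve/-x (array([ 568.3, -162.6,  106.9]), np.float64(24.116081922573056))
```

Run:
```python
from h import *
np.set_printoptions(precision=3,suppress=True)
T=toolT();print(T)
y=T[:2,1];print("yaw of tool y",np.arctan2(y[1],y[0]))
print(sense()["joints"])
```

```text
[[  -0.       0.432   -0.902  226.787]
 [   0.001   -0.902   -0.432 -473.282]
 [  -1.      -0.001   -0.     230.883]
 [   0.       0.       0.       1.   ]]
yaw of tool y -1.1240144542079533
[-1.347  0.313  1.498  0.     1.331 -0.223]
```

```bash
cat > plan.py <<'E'
from h import *
# commanded pose tracked as (x,y,z,psi); print rows to go from a to b in n rows
def rows(a,b,n,hand=None):
    a=np.array(a,float);b=np.array(b,float);d=(b-a)/n;out=[]
    for i in range(n):
        p=a[3]+d[3]*i;c,s=np.cos(p),np.sin(p)
        out.append(dict(x=round(-d[2],1),y=round(d[0]*c+d[1]*s,1),z=round(d[0]*s-d[1]*c,1),rx=round(-d[3],4)))
    return out
def cur():
    T=toolT();return [*T[:3,3],np.arctan2(T[1,1],T[0,1])]
if __name__=="__main__":
    import sys
    v=list(map(float,sys.argv[1:6]))
    print(np.round(cur(),3), "tilt",np.round(toolT()[:3,0],4))
    for r in rows(cur(),v[:4],int(v[4])): print(r)
E
python3 plan.py 510 170 330 -0.17 15
```

```text
[ 226.787 -473.282  230.883   -1.124] tilt [-2.e-04  9.e-04 -1.e+00]
{'x': np.float64(-6.6), 'y': np.float64(-30.5), 'z': np.float64(-35.6), 'rx': np.float64(-0.0636)}
{'x': np.float64(-6.6), 'y': np.float64(-28.2), 'z': np.float64(-37.4), 'rx': np.float64(-0.0636)}
{'x': np.float64(-6.6), 'y': np.float64(-25.8), 'z': np.float64(-39.1), 'rx': np.float64(-0.0636)}
{'x': np.float64(-6.6), 'y': np.float64(-23.2), 'z': np.float64(-40.7), 'rx': np.float64(-0.0636)}
{'x': np.float64(-6.6), 'y': np.float64(-20.6), 'z': np.float64(-42.1), 'rx': np.float64(-0.0636)}
{'x': np.float64(-6.6), 'y': np.float64(-17.9), 'z': np.float64(-43.3), 'rx': np.float64(-0.0636)}
{'x': np.float64(-6.6), 'y': np.float64(-15.1), 'z': np.float64(-44.4), 'rx': np.float64(-0.0636)}
{'x': np.float64(-6.6), 'y': np.float64(-12.2), 'z': np.float64(-45.2), 'rx': np.float64(-0.0636)}
{'x': np.float64(-6.6), 'y': np.float64(-9.3), 'z': np.float64(-45.9), 'rx': np.float64(-0.0636)}
{'x': np.float64(-6.6), 'y': np.float64(-6.4), 'z': np.float64(-46.4), 'rx': np.float64(-0.0636)}
{'x': np.float64(-6.6), 'y': np.float64(-3.4), 'z': np.float64(-46.7), 'rx': np.float64(-0.0636)}
{'x': np.float64(-6.6), 'y': np.float64(-0.5), 'z': np.float64(-46.9), 'rx': np.float64(-0.0636)}
{'x': np.float64(-6.6), 'y': np.float64(2.5), 'z': np.float64(-46.8), 'rx': np.float64(-0.0636)}
{'x': np.float64(-6.6), 'y': np.float64(5.5), 'z': np.float64(-46.5), 'rx': np.float64(-0.0636)}
{'x': np.float64(-6.6), 'y': np.float64(8.4), 'z': np.float64(-46.1), 'rx': np.float64(-0.0636)}
```

Call:
jog_arm(
  increments=[
    {"x":-7,"y":-30,"z":-36,"rx":-0.064},
    {"x":-7,"y":-28,"z":-37,"rx":-0.064},
    {"x":-7,"y":-26,"z":-39,"rx":-0.064},
    {"x":-7,"y":-23,"z":-41,"rx":-0.064},
    {"x":-7,"y":-21,"z":-42,"rx":-0.064},
  ],
)

```text
schema error: expected keys rx, ry, rz, x, y, z, hand
```

Call:
jog_arm(
  increments=[
    {"x":-7,"y":-18,"z":-43,"rx":-0.064},
    {"x":-7,"y":-15,"z":-44,"rx":-0.064},
    {"x":-7,"y":-12,"z":-45,"rx":-0.064},
    {"x":-7,"y":-9,"z":-46,"rx":-0.064},
    {"x":-7,"y":-6,"z":-46,"rx":-0.064},
  ],
)

```text
schema error: expected keys rx, ry, rz, x, y, z, hand
```

Call:
jog_arm(
  increments=[
    {"x":-7,"y":-3,"z":-47,"rx":-0.064},
    {"x":-7,"y":0,"z":-47,"rx":-0.064},
    {"x":-7,"y":2,"z":-47,"rx":-0.064},
    {"x":-7,"y":5,"z":-46,"rx":-0.064},
    {"x":-7,"y":8,"z":-46,"rx":-0.064},
  ],
)

```text
schema error: expected keys rx, ry, rz, x, y, z, hand
```

Call:
jog_arm(
  increments=[
    {"x":0},
    {"x":0},
  ],
)

```text
schema error: expected keys rx, ry, rz, x, y, z, hand
```

```bash
python3 - <<'E'
from h import *
T=toolT();np.save("T1.npy",T);np.set_printoptions(precision=4,suppress=True);print(T,np.abs(sense()["dq"]).max())
cv2.imwrite("pics/w1.png",capture("wrist")[:,:,::-1])
E
python3 plan.py 510 170 330 -0.17 1
```

```text
[[  -0.0002    0.4321   -0.9018  226.7871]
 [   0.0009   -0.9018   -0.4321 -473.2822]
 [  -1.       -0.0009   -0.0002  230.8825]
 [   0.        0.        0.        1.    ]] 0.002392595542360622
[ 226.805 -473.333  230.966   -1.124] tilt [-2.e-04  7.e-04 -1.e+00]
{'x': np.float64(-99.0), 'y': np.float64(-457.8), 'z': np.float64(-533.4), 'rx': np.float64(-0.954)}
```

View pics/w1.png

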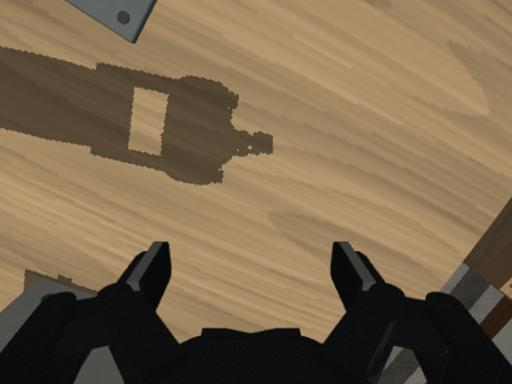

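The arm did not move, because every row needs all seven keys. I'll send the moves again in full.

Call:
jog_arm(
  increments=[
    {"x":-7,"y":-30,"z":-36,"rx":-0.064,"ry":0,"rz":0,"hand":85},
    {"x":-7,"y":-28,"z":-37,"rx":-0.064,"ry":0,"rz":0,"hand":85},
    {"x":-7,"y":-26,"z":-39,"rx":-0.064,"ry":0,"rz":0,"hand":85},
    {"x":-7,"y":-23,"z":-41,"rx":-0.064,"ry":0,"rz":0,"hand":85},
    {"x":-7,"y":-21,"z":-42,"rx":-0.064,"ry":0,"rz":0,"hand":85},
  ],
)

```text
time_s: 0.82
eef_pos: [321.5, -257.8, 266.5]
ee_rot: [0.265, 0.656, 0.265, -0.655]
force: [0.7, 0.2, -0.8]
grip_width: 0.991
```

Call:
jog_arm(
  increments=[
    {"x":-7,"y":-18,"z":-43,"rx":-0.064,"ry":0,"rz":0,"hand":85},
    {"x":-7,"y":-15,"z":-44,"rx":-0.064,"ry":0,"rz":0,"hand":85},
    {"x":-7,"y":-12,"z":-45,"rx":-0.064,"ry":0,"rz":0,"hand":85},
    {"x":-7,"y":-9,"z":-46,"rx":-0.064,"ry":0,"rz":0,"hand":85},
    {"x":-7,"y":-6,"z":-46,"rx":-0.064,"ry":0,"rz":0,"hand":85},
  ],
)

```text
time_s: 1.45
eef_pos: [415.3, -44.5, 301.6]
ee_rot: [0.366, 0.605, 0.366, -0.605]
force: [0.2, -1.1, -0.9]
grip_width: 0.995
```

Call:
jog_arm(
  increments=[
    {"x":-7,"y":-3,"z":-47,"rx":-0.064,"ry":0,"rz":0,"hand":85},
    {"x":-7,"y":0,"z":-47,"rx":-0.064,"ry":0,"rz":0,"hand":85},
    {"x":-7,"y":2,"z":-47,"rx":-0.064,"ry":0,"rz":0,"hand":85},
    {"x":-7,"y":5,"z":-46,"rx":-0.064,"ry":0,"rz":0,"hand":85},
    {"x":-7,"y":8,"z":-46,"rx":-0.064,"ry":0,"rz":0,"hand":85},
  ],
)

```text
time_s: 2.08
eef_pos: [508.1, 170.4, 336.4]
ee_rot: [-0.458, -0.539, -0.458, 0.539]
force: [0.9, -0.5, 0.6]
grip_width: 0.995
```

Call:
jog_arm(
  increments=[
    {"x":0,"y":0,"z":0,"rx":0,"ry":0,"rz":0,"hand":85},
    {"x":0,"y":0,"z":0,"rx":0,"ry":0,"rz":0,"hand":85},
  ],
)

```text
time_s: 2.33
eef_pos: [507.6, 168.5, 335.9]
ee_rot: [-0.457, -0.539, -0.457, 0.54]
force: [0.3, -1.2, 0.5]
grip_width: 0.993
```

```bash
python3 - <<'E'
from h import *
T=toolT();np.save("T1.npy",T);np.set_printoptions(precision=4,suppress=True);print(T,np.abs(sense()["dq"]).max())
cv2.imwrite("pics/w1.png",capture("wrist")[:,:,::-1])
E
python3 plan.py 510 170 330 -0.17 1
```

```text
[[ -0.0008   0.9865  -0.1636 507.5875]
 [ -0.0003  -0.1636  -0.9865 168.5137]
 [ -1.      -0.0007   0.0005 335.9448]
 [  0.       0.       0.       1.    ]] 0.018347385495998795
[ 5.07587e+02  1.68165e+02  3.36103e+02 -1.65000e-01] tilt [-5.e-04 -3.e-04 -1.e+00]
{'x': np.float64(6.1), 'y': np.float64(2.1), 'z': np.float64(-2.2), 'rx': np.float64(0.0049)}
```

View pics/w1.png

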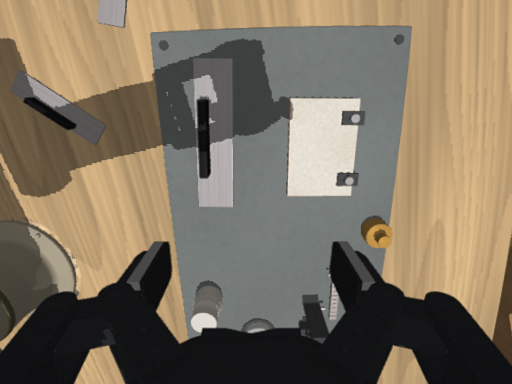

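The wrist view shows the straightedge at about columns 193–233 and rows 58–207, with its ridge at (204,138). The board's near face is near column 289. I'll enlarge it and fit the lines.

Run:
```python
import cv2
a=cv2.imread("pics/w1.png")
cv2.imwrite("pics/w1c.png",cv2.resize(a[45:215,170:370],None,fx=3.5,fy=3.5,interpolation=cv2.INTER_CUBIC))
```

```text
(no output)
```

View pics/w1c.png

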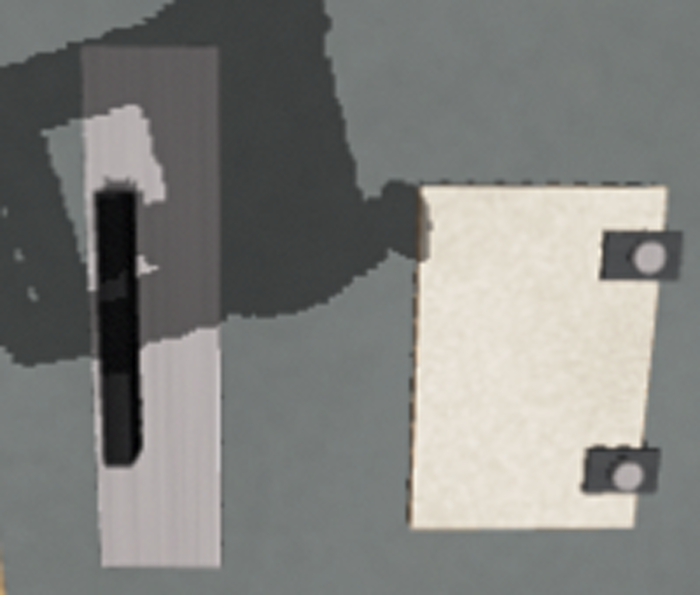

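```bash
cat > edges.py <<'E'
from h import *
def vedge(g,rows,c0,c1,sign):
    """strongest column gradient per row, subpixel"""
    out=[]
    for r in rows:
        d=sign*np.diff(g[r,c0:c1].astype(float)); k=int(np.argmax(d))
        if 0<k<len(d)-1:
            a,b,c=d[k-1:k+2]; off=0.5*(a-c)/(a-2*b+c) if (a-2*b+c) else 0
            out.append((c0+k+.5+off,r))
    return np.array(out)
def fitline(P):
    """robust world line x = m*y + b"""
    m=np.ones(len(P),bool)
    for _ in range(4):
        k=np.polyfit(P[m,1],P[m,0],1); e=np.abs(P[:,0]-np.polyval(k,P[:,1])); m=e<max(0.8,2*np.median(e))
    return k,e[m].std(),m.sum()
E
python3 - <<'E'
from edges import *
np.set_printoptions(precision=4,suppress=True)
T=np.load("T1.npy");g=cv2.imread("pics/w1.png")[:,:,2]
se=vedge(g,list(range(62,134))+list(range(142,203)),226,238,-1)
se1=vedge(g,list(range(145,203)),226,238,-1);
# shaded part sign flips? report both
a=vedge(g,list(range(62,130)),226,238,-1); print(np.median(a[:,0]),np.median(se1[:,0]))
bd=vedge(g,list(range(120,192)),280,298,1)
print(bd[::12])
k1,e1,n1=fitline(plane("wrist",se1,23,T));ka,_,na=fitline(plane("wrist",a,23,T));kk,ee,nn=fitline(plane("wrist",se,23,T))
kb,eb,nb=fitline(plane("wrist",bd,27,T))
print("SE lit",k1,e1,n1,"shade",ka,na,"all",kk,ee,nn);print("board",kb,eb,nb)
f=lambda p:[(p[0]+.5)/3.5-.5+170,(p[1]+.5)/3.5-.5+45]
P=plane("wrist",[f(p) for p in [(82,46),(218,46),(221,566),(102,566)]],23,T);print(P,P.mean(0),np.linalg.norm(np.diff(P,axis=0),axis=1))
R=plane("wrist",[f(p) for p in [(96,190),(137,190),(141,464),(104,464)]],55,T);print("ridge",R,R.mean(0),np.linalg.norm(np.diff(R,axis=0),axis=1))
B=plane("wrist",[f(p) for p in [(420,186),(667,187),(634,527),(412,527)]],27,T);print(B,B.mean(0),np.linalg.norm(np.diff(B,axis=0),axis=1))
H=plane("wrist",[(163.5,45),(399,40)],15,T);print(H)
E
```

```text
232.3198051948052 232.51802959019437
[[289.411  120.    ]
 [288.8952 132.    ]
 [288.4412 144.    ]
 [288.3312 156.    ]
 [287.6863 168.    ]
 [287.4564 180.    ]]
SE lit [  0.1858 446.799 ] 0.016752206252300676 58 shade [  0.1717 449.6712] 68 all [  0.1795 447.6515] 0.12512274334051102 133
board [  0.1567 544.192 ] 0.10551684277909995 72
[[445.5291 321.8046  23.    ]
 [503.3973 311.8193  23.    ]
 [461.4873  76.2894  23.    ]
 [402.6235  85.9239  23.    ]] [453.2593 198.9593  23.    ] [ 58.7234 239.2295  59.647 ]
ridge [[444.6057 260.938   55.    ]
 [461.4525 258.0498  55.    ]
 [439.0757 142.2509  55.    ]
 [422.5983 144.9802  55.    ]] [441.9331 201.5547  55.    ] [ 17.0925 117.941   16.7019]
[[581.3242 240.176   27.    ]
 [690.4088 222.8583  27.    ]
 [666.1123  64.7905  27.    ]
 [557.9056  82.6642  27.    ]] [623.9377 152.6222  27.    ] [110.4508 159.9242 109.673 ]
[[403.4282 349.0215  15.    ]
 [760.5208 299.6975  15.    ]]
```

```bash
python3 plan.py 439.5 201.5 70 -0.177 5
```

```text
[ 5.07587e+02  1.68165e+02  3.36103e+02 -1.65000e-01] tilt [-5.e-04 -3.e-04 -1.e+00]
{'x': np.float64(53.2), 'y': np.float64(-14.5), 'z': np.float64(-4.3), 'rx': np.float64(0.0024)}
{'x': np.float64(53.2), 'y': np.float64(-14.5), 'z': np.float64(-4.3), 'rx': np.float64(0.0024)}
{'x': np.float64(53.2), 'y': np.float64(-14.5), 'z': np.float64(-4.3), 'rx': np.float64(0.0024)}
{'x': np.float64(53.2), 'y': np.float64(-14.6), 'z': np.float64(-4.2), 'rx': np.float64(0.0024)}
{'x': np.float64(53.2), 'y': np.float64(-14.6), 'z': np.float64(-4.2), 'rx': np.float64(0.0024)}
```

Call:
jog_arm(
  increments=[
    {"x":40,"y":-18,"z":-5,"rx":0.0024,"ry":0,"rz":0,"hand":85},
    {"x":50,"y":-18,"z":-5,"rx":0.0024,"ry":0,"rz":0,"hand":85},
    {"x":50,"y":-18,"z":-5,"rx":0.0024,"ry":0,"rz":0,"hand":85},
    {"x":50,"y":-18,"z":-5,"rx":0.0024,"ry":0,"rz":0,"hand":85},
    {"x":50,"y":-1,"z":-1,"rx":0.0024,"ry":0,"rz":0,"hand":85},
  ],
)

```text
time_s: 3.0
eef_pos: [438.4, 201.2, 95.4]
ee_rot: [0.454, 0.542, 0.454, -0.542]
force: [0.6, 0.0, 0.0]
grip_width: 0.993
```

Call:
jog_arm(
  increments=[
    {"x":20,"y":0,"z":0,"rx":0,"ry":0,"rz":0,"hand":85},
    {"x":0,"y":0,"z":0,"rx":0,"ry":0,"rz":0,"hand":85},
  ],
)

```text
time_s: 3.25
eef_pos: [438.7, 200.8, 75.6]
ee_rot: [-0.453, -0.542, -0.454, 0.543]
force: [0.7, 0.1, 0.4]
grip_width: 0.995
```

```bash
python3 plan.py 439.5 201.5 28 -0.177 2;python3 - <<'E'
from h import *
a=capture("wrist")[:,:,::-1];cv2.imwrite("pics/w2.png",a)
b=capture("scene")[:,:,::-1];cv2.imwrite("pics/s2.png",cv2.resize(b[130:280,230:430],None,fx=3.5,fy=3.5))
E
```

```text
[ 4.3866e+02  2.0080e+02  7.5589e+01 -1.7800e-01] tilt [-2.5e-03 -5.0e-04 -1.0e+00]
{'x': np.float64(23.8), 'y': np.float64(0.4), 'z': np.float64(-0.4), 'rx': np.float64(-0.0003)}
{'x': np.float64(23.8), 'y': np.float64(0.4), 'z': np.float64(-0.4), 'rx': np.float64(-0.0003)}
```

View pics/w2.png

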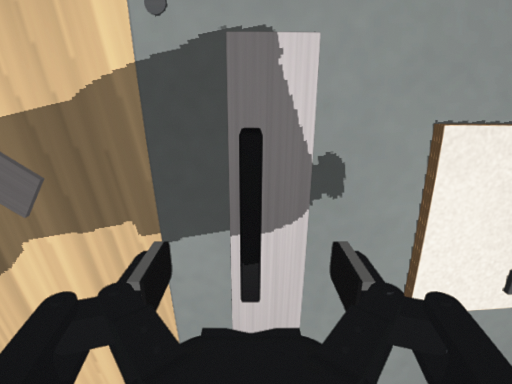

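View pics/s2.png

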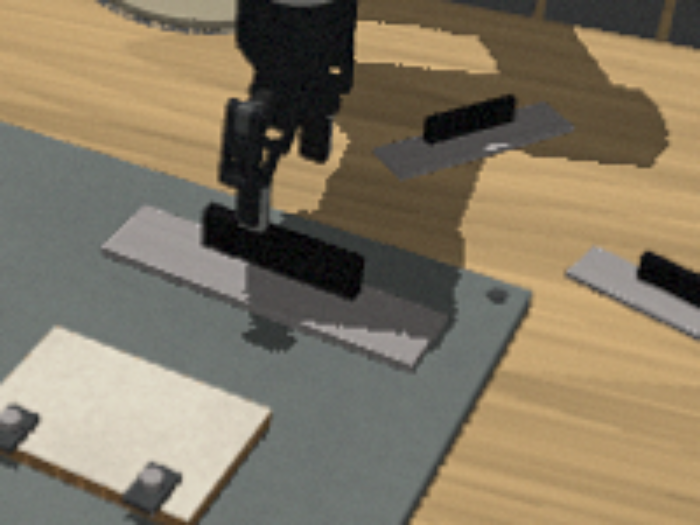

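The ridge, at column 251, sits midway between the fingers (columns 165 and 337). I'll lower and grip.

Call:
jog_arm(
  increments=[
    {"x":24,"y":0,"z":0,"rx":0,"ry":0,"rz":0,"hand":85},
    {"x":23,"y":0,"z":0,"rx":0,"ry":0,"rz":0,"hand":85},
    {"x":0,"y":0,"z":0,"rx":0,"ry":0,"rz":0,"hand":30},
    {"x":0,"y":0,"z":0,"rx":0,"ry":0,"rz":0,"hand":5},
    {"x":0,"y":0,"z":0,"rx":0,"ry":0,"rz":0,"hand":5},
  ],
  force=50,
)

```text
time_s: 3.98
eef_pos: [440.0, 201.9, 30.4]
ee_rot: [0.454, 0.543, 0.454, -0.541]
force: [0.0, 0.3, -0.6]
grip_width: 0.368
```

Call:
jog_arm(
  increments=[
    {"x":0,"y":0,"z":0,"rx":0,"ry":0,"rz":0,"hand":5},
    {"x":0,"y":0,"z":0,"rx":0,"ry":0,"rz":0,"hand":5},
    {"x":0,"y":0,"z":0,"rx":0,"ry":0,"rz":0,"hand":5},
  ],
)

```text
time_s: 4.35
eef_pos: [439.8, 201.8, 30.1]
ee_rot: [0.454, 0.542, 0.454, -0.542]
force: [-0.7, -1.0, 7.0]
grip_width: 0.149
```

```bash
python3 plan.py 526 168.2 36 -0.1555 3; python3 -c "
from rig import sense; s=sense(); print(s['force'],s['grip_width'])"
```

```text
[ 4.39804e+02  2.01839e+02  3.00970e+01 -1.76000e-01] tilt [ 1.3e-03  2.0e-04 -1.0e+00]
{'x': np.float64(-2.0), 'y': np.float64(30.3), 'z': np.float64(6.0), 'rx': np.float64(-0.0068)}
{'x': np.float64(-2.0), 'y': np.float64(30.2), 'z': np.float64(6.2), 'rx': np.float64(-0.0068)}
{'x': np.float64(-2.0), 'y': np.float64(30.2), 'z': np.float64(6.4), 'rx': np.float64(-0.0068)}
[-0.67886478 -1.0128539   6.95944446] 0.14872883528349506
```

Call:
jog_arm(
  increments=[
    {"x":-5,"y":0,"z":0,"rx":0,"ry":0,"rz":0,"hand":5},
    {"x":-3,"y":0,"z":0,"rx":0,"ry":0,"rz":0,"hand":5},
    {"x":0,"y":15,"z":4,"rx":-0.007,"ry":0,"rz":0,"hand":5},
    {"x":0,"y":25,"z":5,"rx":-0.007,"ry":0,"rz":0,"hand":5},
    {"x":0,"y":25,"z":5,"rx":-0.0065,"ry":0,"rz":0,"hand":5},
  ],
)

```text
time_s: 4.97
eef_pos: [502.5, 176.3, 37.1]
ee_rot: [0.46, 0.537, 0.46, -0.537]
force: [0.0, 0.2, -5.0]
grip_width: 0.152
```

Call:
jog_arm(
  increments=[
    {"x":0,"y":15,"z":4,"rx":0,"ry":0,"rz":0,"hand":5},
    {"x":0,"y":0,"z":0,"rx":0,"ry":0,"rz":0,"hand":5},
    {"x":0,"y":0,"z":0,"rx":0,"ry":0,"rz":0,"hand":5},
  ],
)

```text
time_s: 5.35
eef_pos: [514.5, 171.0, 37.0]
ee_rot: [-0.459, -0.537, -0.46, 0.538]
force: [0.1, 0.4, -4.6]
grip_width: 0.156
```

```bash
python3 plan.py 526 168.2 30 -0.1555 1;python3 - <<'E'
from h import *
s=sense();print(s['force'],s['grip_width'])
np.save("T3.npy",toolT());a=capture("wrist")[:,:,::-1];cv2.imwrite("pics/w3.png",a)
b=capture("scene")[:,:,::-1];cv2.imwrite("pics/s3.png",cv2.resize(b[160:300,200:400],None,fx=3.5,fy=3.5,interpolation=cv2.INTER_CUBIC))
E
```

```text
[ 5.14487e+02  1.70983e+02  3.70160e+01 -1.55000e-01] tilt [-0.0013 -0.     -1.    ]
{'x': np.float64(7.0), 'y': np.float64(11.8), 'z': np.float64(1.0), 'rx': np.float64(0.0002)}
[ 0.13466328  0.38243223 -4.595069  ] 0.15574145642034437
```

View pics/w3.png

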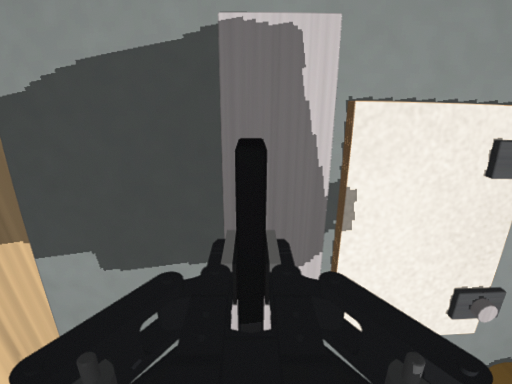

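View pics/s3.png

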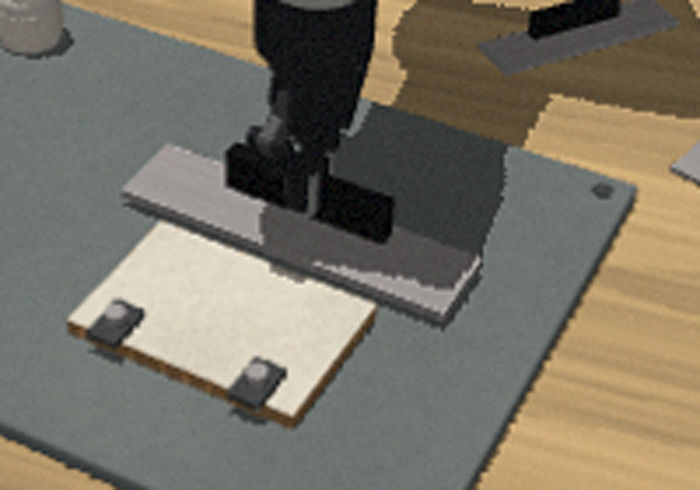

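Run:
```python
from edges import *
np.set_printoptions(precision=4,suppress=True)
T=np.load("T3.npy");g=cv2.imread("pics/w3.png")
se=vedge(g[:,:,2],range(25,175),315,346,-1);bd=vedge(g[:,:,0],list(range(105,180))+list(range(230,262)),335,365,1)
print(se[::30],bd[::20])
k,e,n=fitline(plane("wrist",se,30,T));kb,eb,nb=fitline(plane("wrist",bd,27,T))
print(k,e,n,kb,eb,nb)
for y in (82,161,240): print(y,(np.polyval(kb,y)-np.polyval(k,y))*.988)
```

```text
[[340.7059  25.    ]
 [338.5091  55.    ]
 [336.4068  85.    ]
 [333.6909 115.    ]
 [340.7255 145.    ]] [[354.5278 105.    ]
 [352.7195 125.    ]
 [350.5032 145.    ]
 [348.4683 165.    ]
 [340.5391 235.    ]
 [338.3448 255.    ]]
[  0.1572 532.5978] 0.05623097808355313 119 [  0.158  544.0746] 0.03423012854659946 107
82 11.406907453718258
161 11.472250837315048
240 11.537594220911837
```

The two edges are parallel to within 0.001 rad, with an 11.4 mm gap. I'll lower it and close the gap.

Call:
jog_arm(
  increments=[
    {"x":4,"y":0,"z":0,"rx":0,"ry":0,"rz":0,"hand":5},
    {"x":3,"y":0,"z":1,"rx":0,"ry":0,"rz":0,"hand":5},
    {"x":0,"y":5,"z":0,"rx":0,"ry":0,"rz":0,"hand":5},
    {"x":0,"y":4,"z":0,"rx":0,"ry":0,"rz":0,"hand":5},
    {"x":0,"y":0,"z":0,"rx":0,"ry":0,"rz":0,"hand":5},
  ],
)

```text
time_s: 6.08
eef_pos: [524.3, 168.3, 30.1]
ee_rot: [-0.46, -0.537, -0.46, 0.537]
force: [0.5, -0.4, -4.3]
grip_width: 0.156
```

Call:
jog_arm(
  increments=[
    {"x":0,"y":1,"z":0,"rx":0,"ry":0,"rz":0,"hand":5},
    {"x":0,"y":1,"z":0,"rx":0,"ry":0,"rz":0,"hand":5},
    {"x":0,"y":0.5,"z":0,"rx":0,"ry":0,"rz":0,"hand":5},
  ],
)

```text
time_s: 6.45
eef_pos: [525.2, 168.2, 30.2]
ee_rot: [-0.459, -0.536, -0.46, 0.538]
force: [-10.6, 1.6, 2.6]
grip_width: 0.153
```

Call:
jog_arm(
  increments=[
    {"x":0,"y":-1.5,"z":0,"rx":0,"ry":0,"rz":0,"hand":5},
    {"x":0.7,"y":0,"z":0,"rx":0,"ry":0,"rz":0,"hand":5},
    {"x":0.5,"y":0,"z":0,"rx":0,"ry":0,"rz":0,"hand":5},
    {"x":0,"y":0,"z":0,"rx":0,"ry":0,"rz":0,"hand":5},
  ],
)

```text
time_s: 6.95
eef_pos: [525.1, 168.3, 30.1]
ee_rot: [0.46, 0.537, 0.46, -0.537]
force: [-6.7, -1.1, 8.0]
grip_width: 0.155
```

Call:
jog_arm(
  increments=[
    {"x":0,"y":1,"z":0,"rx":0,"ry":0,"rz":0,"hand":5},
    {"x":0,"y":1,"z":0,"rx":0,"ry":0,"rz":0,"hand":5},
    {"x":0,"y":0.3,"z":0,"rx":0,"ry":0,"rz":0,"hand":5},
    {"x":0,"y":0,"z":0,"rx":0,"ry":0,"rz":0,"hand":5},
  ],
)

```text
time_s: 7.45
eef_pos: [525.2, 168.3, 30.1]
ee_rot: [-0.459, -0.536, -0.461, 0.539]
force: [-17.9, 0.6, 17.4]
grip_width: 0.154
```

Run:
```python
from h import *
s=sense();print(s['force'],s['wrist_torque'],s['eef_pos'])
np.save("T4.npy",toolT());a=capture("wrist")[:,:,::-1];cv2.imwrite("pics/w4.png",a)
```

```text
[-17.88145163   0.58646204  17.4432858 ] [ 0.06721239  2.67485952 -0.05944551] [525.16948335 168.34936435  30.08732738]
```

View pics/w4.png

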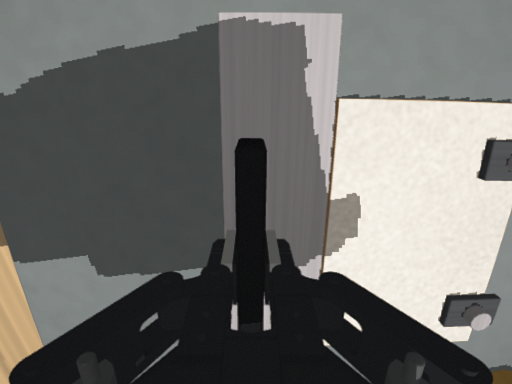

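The boards' brown side face now shows only as a thin uniform line along the straightedge, from (337,100) to (322,270). Contact push is 18 N. I'll relax it a little and let go.

Call:
jog_arm(
  increments=[
    {"x":-0.8,"y":-1,"z":0,"rx":0,"ry":0,"rz":0,"hand":5},
    {"x":0,"y":0,"z":0,"rx":0,"ry":0,"rz":0,"hand":5},
    {"x":0,"y":0,"z":0,"rx":0,"ry":0,"rz":0,"hand":30},
    {"x":0,"y":0,"z":0,"rx":0,"ry":0,"rz":0,"hand":60},
    {"x":0,"y":0,"z":0,"rx":0,"ry":0,"rz":0,"hand":60},
  ],
)

```text
time_s: 8.12
eef_pos: [526.7, 168.0, 30.1]
ee_rot: [0.46, 0.538, 0.459, -0.537]
force: [-0.5, 0.3, 0.0]
grip_width: 0.702
```

Call:
jog_arm(
  increments=[
    {"x":0,"y":0,"z":0,"rx":0,"ry":0,"rz":0,"hand":60},
    {"x":-20,"y":0,"z":0,"rx":0,"ry":0,"rz":0,"hand":60},
    {"x":-50,"y":0,"z":0,"rx":0,"ry":0,"rz":0,"hand":60},
    {"x":-40,"y":0,"z":0,"rx":0,"ry":0,"rz":0,"hand":60},
    {"x":0,"y":0,"z":0,"rx":0,"ry":0,"rz":0,"hand":60},
  ],
)

```text
time_s: 8.75
eef_pos: [527.7, 168.2, 142.8]
ee_rot: [0.461, 0.539, 0.458, -0.536]
force: [0.2, -0.6, 0.4]
grip_width: 0.701
```

```bash
python3 - <<'E'
from h import *
s=sense();print(s['force'],s['eef_pos'])
np.save("T5.npy",toolT());a=capture("wrist")[:,:,::-1];cv2.imwrite("pics/w5.png",a)
E
python3 plan.py 577 10 200 -0.135 5
```

```text
[ 0.2417195  -0.59133823  0.43756872] [527.74081322 168.23049798 142.8328203 ]
[ 5.26702e+02  1.68119e+02  1.40670e+02 -1.55000e-01] tilt [ 2.2e-03  2.0e-04 -1.0e+00]
{'x': np.float64(-11.9), 'y': np.float64(14.8), 'z': np.float64(29.7), 'rx': np.float64(-0.0041)}
{'x': np.float64(-11.9), 'y': np.float64(14.7), 'z': np.float64(29.7), 'rx': np.float64(-0.0041)}
{'x': np.float64(-11.9), 'y': np.float64(14.6), 'z': np.float64(29.8), 'rx': np.float64(-0.0041)}
{'x': np.float64(-11.9), 'y': np.float64(14.5), 'z': np.float64(29.9), 'rx': np.float64(-0.0041)}
{'x': np.float64(-11.9), 'y': np.float64(14.3), 'z': np.float64(29.9), 'rx': np.float64(-0.0041)}
```

View pics/w5.png

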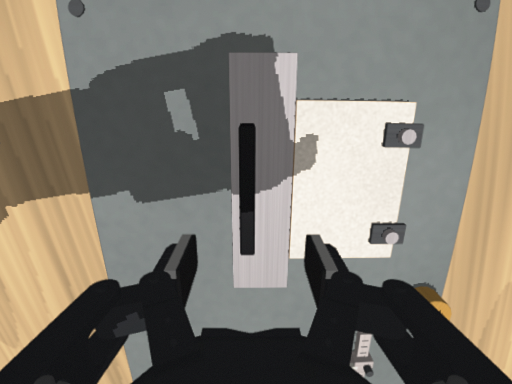

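```bash
cat > chk.py <<'E'
from edges import *
def chk(pic,T,r0,r1,c0,c1,rb0,rb1):
    g=cv2.imread(pic)
    bd=vedge(g[:,:,0],range(rb0,rb1),c0,c1,1)
    return g,bd
E
python3 - <<'E'
from edges import *
np.set_printoptions(precision=4,suppress=True)
T=np.load("T5.npy");g=cv2.imread("pics/w5.png")
cv2.imwrite("pics/w5c.png",cv2.resize(g[85:270,250:330],None,fx=3.2*1.5,fy=3.2,interpolation=cv2.INTER_CUBIC))
for r in (70,80,90,110,130,170,200,220,250,265,275): print(r,g[r,284:302].mean(1).astype(int))
k,e,n=fitline(plane("wrist",vedge(g[:,:,2],list(range(56,96))+list(range(262,284)),282,302,-1),23,T))
kb,eb,nb=fitline(plane("wrist",vedge(g[:,:,0],list(range(104,130))+list(range(170,255)),284,302,1),27,T))
print(k,e,n,kb,eb,nb)
for y in (82,161,240): print(y,(np.polyval(kb,y)-np.polyval(k,y))*.988)
E
```

```text
70 [199 201 200 198 194 194 198 201 201 199 199 203 180 146 135 135 135 136]
80 [201 201 198 197 194 195 199 201 201 199 200 201 170 135 135 136 135 137]
90 [203 201 199 195 194 197 201 202 199 199 203 190 154 137 136 136 135 136]
110 [140 198 198 194 195 199 202 199 199 202 191 150 173 235 238 238 237 234]
130 [107 105 103 102 120 170 199 199 203 186 106 159 238 240 237 235 235 237]
170 [104 101 102 103 103 103 105 105  94  88 128 131 134 135 136 136 146 182]
200 [192 192 190 191 195 198 189 120 205 246 244 240 237 236 235 236 239 241]
220 [190 189 188 193 197 186 114 204 243 242 243 243 241 240 239 236 239 241]
250 [188 189 195 181 114 142 231 238 239 237 236 235 234 234 235 235 233 232]
265 [189 193 193 182 138 139 140 140 140 140 139 139 137 139 138 138 138 140]
275 [190 193 188 167 138 136 137 137 136 137 138 138 138 140 140 139 139 138]
[  0.1566 543.7441] 0.08580201081262398 62 [  0.1571 544.3457] 0.05976869141279476 108
82 0.6374681694482428
161 0.6789824345143356
240 0.7204966995802038
```

View pics/w5c.png

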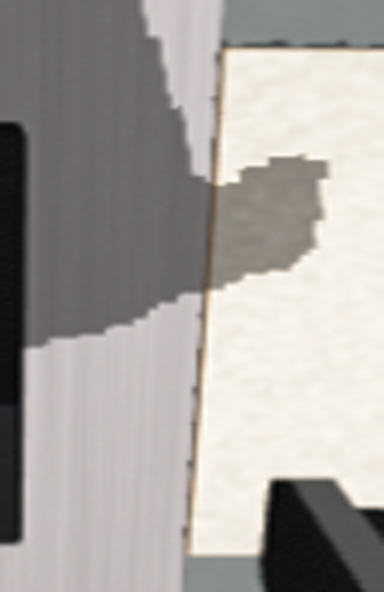

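The straightedge is down and free. Its edge is parallel to the face within 0.1 mm end to end. The apparent 0.7 mm gap matches the bias seen before contact: an 11.4 mm predicted gap took 10.8 mm of travel. Now for the gauge, with the jaws across the stop plate.

```bash
python3 plan.py 579 -128 220 -1.708 10|grep -o "[-0-9.]*)"|tr -d ')'|paste - - - -
```

```text
-7.9	9.8	28.4	0.1553
-7.9	14.0	26.6	0.1553
-7.9	18.0	24.1	0.1553
-7.9	21.5	21.0	0.1553
-7.9	24.5	17.5	0.1553
-7.9	26.9	13.5	0.1553
-7.9	28.6	9.1	0.1553
-7.9	29.7	4.6	0.1553
-7.9	30.1	-0.0	0.1553
-7.9	29.7	-4.7	0.1553
```

Call:
jog_arm(
  increments=[
    {"x":-8,"y":10,"z":28,"rx":0.1553,"ry":0,"rz":0,"hand":60},
    {"x":-8,"y":14,"z":27,"rx":0.1553,"ry":0,"rz":0,"hand":60},
    {"x":-8,"y":18,"z":24,"rx":0.1553,"ry":0,"rz":0,"hand":60},
    {"x":-8,"y":22,"z":21,"rx":0.1553,"ry":0,"rz":0,"hand":60},
    {"x":-8,"y":24,"z":18,"rx":0.1553,"ry":0,"rz":0,"hand":60},
  ],
)

```text
time_s: 9.43
eef_pos: [552.0, 18.9, 178.5]
ee_rot: [-0.22, -0.671, -0.221, 0.673]
force: [1.0, 0.3, -0.2]
grip_width: 0.706
```

Call:
jog_arm(
  increments=[
    {"x":-8,"y":27,"z":13,"rx":0.1553,"ry":0,"rz":0,"hand":60},
    {"x":-8,"y":29,"z":9,"rx":0.1553,"ry":0,"rz":0,"hand":60},
    {"x":-8,"y":30,"z":5,"rx":0.1553,"ry":0,"rz":0,"hand":60},
    {"x":-8,"y":30,"z":0,"rx":0.1553,"ry":0,"rz":0,"hand":60},
    {"x":-8,"y":30,"z":-5,"rx":0.1553,"ry":0,"rz":0,"hand":60},
  ],
)

```text
time_s: 10.05
eef_pos: [578.9, -129.8, 218.3]
ee_rot: [0.051, -0.704, 0.05, 0.706]
force: [-0.1, 0.4, 0.2]
grip_width: 0.703
```

Call:
jog_arm(
  increments=[
    {"x":0,"y":0,"z":0,"rx":0,"ry":0,"rz":0,"hand":60},
    {"x":0,"y":0,"z":0,"rx":0,"ry":0,"rz":0,"hand":60},
  ],
)

```text
time_s: 10.3
eef_pos: [578.8, -128.2, 218.5]
ee_rot: [0.048, -0.705, 0.048, 0.706]
force: [0.1, 0.0, -0.8]
grip_width: 0.7
```

```bash
python3 - <<'E'
from h import *
np.save("T6.npy",toolT());a=capture("wrist")[:,:,::-1];cv2.imwrite("pics/w6.png",a)
E
python3 plan.py 579 -128 220 -1.708 1
```

```text
[ 578.841 -127.974  218.82    -1.706] tilt [-0.0017  0.001  -1.    ]
{'x': np.float64(-1.2), 'y': np.float64(0.0), 'z': np.float64(-0.2), 'rx': np.float64(0.0018)}
```

View pics/w6.png

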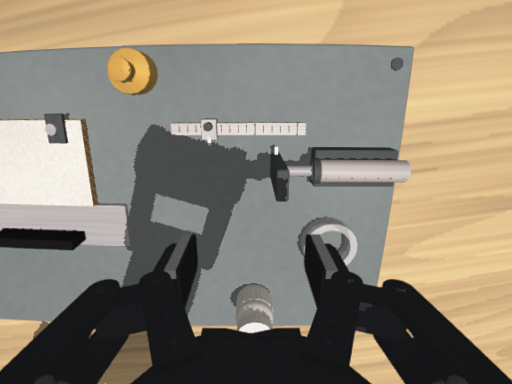

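Run:
```python
import cv2
a=cv2.imread("pics/w6.png")
cv2.imwrite("pics/w6c.png",cv2.resize(a[105:215,160:320],None,fx=5,fy=5,interpolation=cv2.INTER_CUBIC))
```

```text
(no output)
```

View pics/w6c.png

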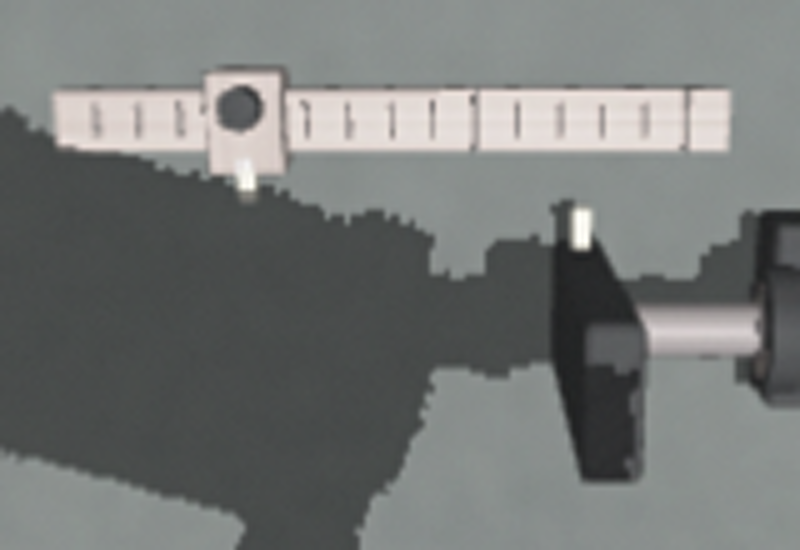

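The crop shows the index pointer at (247,175) and the stop pointer at (581,228). The top face of the stop plate runs from (585,322) to (640,480), and the bar from x=53 to 731.

Run:
```python
from h import *
np.set_printoptions(precision=1,suppress=True)
T=np.load("T6.npy")
f=lambda p:[(p[0]+.5)/5-.5+160,(p[1]+.5)/5-.5+105]
a=-np.arctan2(82.4,613);ex=np.array([np.cos(a),np.sin(a)]);ey=np.array([-np.sin(a),np.cos(a)]);C=np.array([538.4,18.3])
def b(ps,z):
    P=plane("wrist",[f(p) for p in ps],z,T); d=P[:,:2]-C; return P,np.c_[d@ex,d@ey]
for nm,ps,z in [("plate top",[(585,322),(641,322),(641,480),(583,480)],110),("bar",[(731,120),(53,120)],25),("idxbody bot",[(205,70),(287,70),(287,174),(208,174)],33),("idx ptr",[(247,178)],27),("stop ptr",[(581,228)],50)]:
    P,B=b(ps,z);print(nm,P,P.mean(0),"bed",B,B.mean(0))
```

```text
plate top [[ 593.8 -155.3  110. ]
 [ 592.5 -165.5  110. ]
 [ 561.5 -162.6  110. ]
 [ 563.  -151.6  110. ]] [ 577.7 -158.7  110. ] bed [[  78.1 -164.6]
 [  78.1 -175. ]
 [  47.  -176.2]
 [  47.  -165.1]] [  62.5 -170.2]
bar [[ 616.8 -200.2   25. ]
 [ 638.6  -40.3   25. ]] [ 627.7 -120.3   25. ] bed [[ 106.8 -206.1]
 [ 107.2  -44.8]] [ 107.  -125.4]
idxbody bot [[645.3 -80.   33. ]
 [642.6 -98.7  33. ]
 [619.2 -94.7  33. ]
 [621.7 -76.3  33. ]] [632.2 -87.4  33. ] bed [[ 119.   -83.2]
 [ 118.9 -102. ]
 [  95.1 -101.2]
 [  95.2  -82.6]] [107.  -92.3]
idx ptr [[618.8 -84.2  27. ]] [618.8 -84.2  27. ] bed [[ 93.4 -90.9]] [ 93.4 -90.9]
stop ptr [[ 600.4 -160.4   50. ]] [ 600.4 -160.4   50. ] bed [[  85.2 -168.8]] [  85.2 -168.8]
```

```bash
python3 plan.py 576.5 -158.5 72 -1.704 4
```

```text
[ 578.841 -127.974  218.82    -1.706] tilt [-0.0017  0.001  -1.    ]
{'x': np.float64(36.7), 'y': np.float64(7.6), 'z': np.float64(-0.5), 'rx': np.float64(-0.0006)}
{'x': np.float64(36.7), 'y': np.float64(7.6), 'z': np.float64(-0.4), 'rx': np.float64(-0.0006)}
{'x': np.float64(36.7), 'y': np.float64(7.6), 'z': np.float64(-0.4), 'rx': np.float64(-0.0006)}
{'x': np.float64(36.7), 'y': np.float64(7.6), 'z': np.float64(-0.4), 'rx': np.float64(-0.0006)}
```

Call:
jog_arm(
  increments=[
    {"x":25,"y":20,"z":-1,"rx":0,"ry":0,"rz":0,"hand":60},
    {"x":35,"y":10.4,"z":-1,"rx":0,"ry":0,"rz":0,"hand":60},
    {"x":15,"y":0,"z":0,"rx":0,"ry":0,"rz":0,"hand":60},
    {"x":0,"y":0,"z":0,"rx":0,"ry":0,"rz":0,"hand":60},
  ],
)

```text
time_s: 10.85
eef_pos: [576.8, -158.3, 144.4]
ee_rot: [0.049, -0.705, 0.048, 0.706]
force: [0.2, 0.1, 0.3]
grip_width: 0.703
```

```bash
python3 - <<'E'
from h import *
a=capture("wrist")[:,:,::-1];cv2.imwrite("pics/w7.png",a)
E
python3 plan.py 576.5 -158.5 72 -1.704 2
```

```text
[ 577.317 -158.612  145.562   -1.707] tilt [ 5.e-04 -1.e-04 -1.e+00]
{'x': np.float64(36.8), 'y': np.float64(-0.0), 'z': np.float64(0.4), 'rx': np.float64(-0.0016)}
{'x': np.float64(36.8), 'y': np.float64(-0.0), 'z': np.float64(0.4), 'rx': np.float64(-0.0016)}
```

View pics/w7.png

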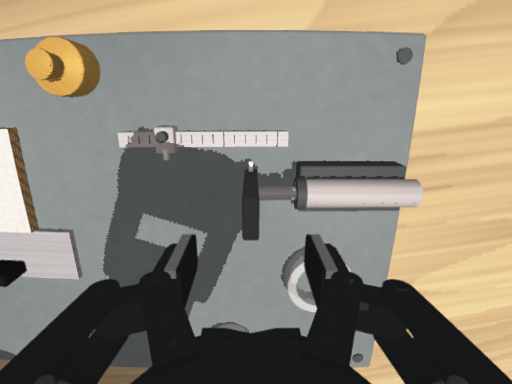

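The plate, at column 250, is centred between the fingers (columns 193 and 308). I'll go down and grip.

Call:
jog_arm(
  increments=[
    {"x":37,"y":0,"z":0,"rx":0,"ry":0,"rz":0,"hand":60},
    {"x":36,"y":0,"z":0,"rx":-0.003,"ry":0,"rz":0,"hand":60},
    {"x":0,"y":0,"z":0,"rx":0,"ry":0,"rz":0,"hand":30},
    {"x":0,"y":0,"z":0,"rx":0,"ry":0,"rz":0,"hand":3},
    {"x":0,"y":0,"z":0,"rx":0,"ry":0,"rz":0,"hand":3},
  ],
  force=70,
)

```text
time_s: 11.52
eef_pos: [578.3, -158.4, 74.4]
ee_rot: [-0.048, 0.707, -0.047, -0.704]
force: [0.8, 4.9, 2.8]
grip_width: 0.129
```

Call:
jog_arm(
  increments=[
    {"x":0,"y":0,"z":0,"rx":0,"ry":0,"rz":0,"hand":3},
    {"x":0,"y":0,"z":0,"rx":0,"ry":0,"rz":0,"hand":3},
  ],
)

```text
time_s: 11.78
eef_pos: [578.3, -158.4, 74.4]
ee_rot: [-0.048, 0.707, -0.047, -0.704]
force: [1.2, 6.6, 6.4]
grip_width: 0.131
```

```bash
python3 plan.py 576.5 -158.5 72 -1.704 1; python3 -c "
from rig import sense; s=sense(); print(s['force'],s['grip_width'])"
```

```text
[ 578.259 -158.425   74.392   -1.705] tilt [ 3.8e-03  2.0e-04 -1.0e+00]
{'x': np.float64(2.4), 'y': np.float64(0.3), 'z': np.float64(1.7), 'rx': np.float64(-0.0011)}
[1.23265577 6.57594882 6.36039483] 0.13053656366420358
```

Call:
jog_arm(
  increments=[
    {"x":0,"y":-10,"z":0,"rx":0,"ry":0,"rz":0,"hand":3},
    {"x":0,"y":-17,"z":0,"rx":0,"ry":0,"rz":0,"hand":3},
    {"x":0,"y":-17,"z":0,"rx":0,"ry":0,"rz":0,"hand":3},
    {"x":0,"y":-15,"z":0,"rx":0,"ry":0,"rz":0,"hand":3},
    {"x":0,"y":-11,"z":0,"rx":0,"ry":0,"rz":0,"hand":3},
  ],
)

```text
time_s: 12.4
eef_pos: [587.3, -91.3, 74.4]
ee_rot: [-0.046, 0.707, -0.049, -0.704]
force: [-2.4, -9.9, 6.7]
grip_width: 0.13
```

Call:
jog_arm(
  increments=[
    {"x":0,"y":-4,"z":0,"rx":0,"ry":0,"rz":0,"hand":3},
    {"x":0,"y":0,"z":0,"rx":0,"ry":0,"rz":0,"hand":3},
    {"x":0,"y":0,"z":0,"rx":0,"ry":0,"rz":0,"hand":3},
  ],
)

```text
time_s: 12.78
eef_pos: [587.8, -87.9, 74.4]
ee_rot: [-0.046, 0.707, -0.049, -0.704]
force: [-4.3, -8.3, 7.2]
grip_width: 0.132
```

Run:
```python
from h import *
s=sense();print(s['force'],s['grip_width'],s['eef_pos'])
np.save("T8.npy",toolT());a=capture("wrist")[:,:,::-1];cv2.imwrite("pics/w8.png",a)
```

```text
[-4.33016612 -8.2833152   7.20850653] 0.13167992154892844 [587.80502089 -87.85386454  74.39562623]
```

View pics/w8.png

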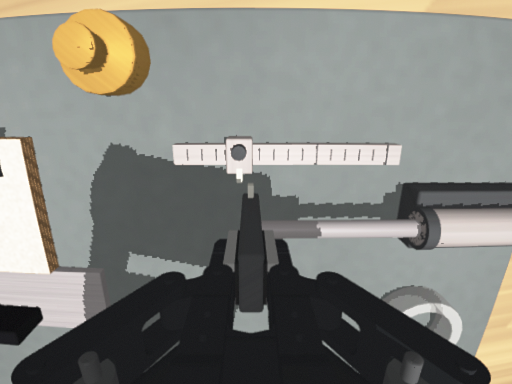

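Run:
```python
import cv2
a=cv2.imread("pics/w8.png")
cv2.imwrite("pics/w8c.png",cv2.resize(a[130:230,205:305],None,fx=6,fy=6,interpolation=cv2.INTER_CUBIC))
```

```text
(no output)
```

View pics/w8c.png

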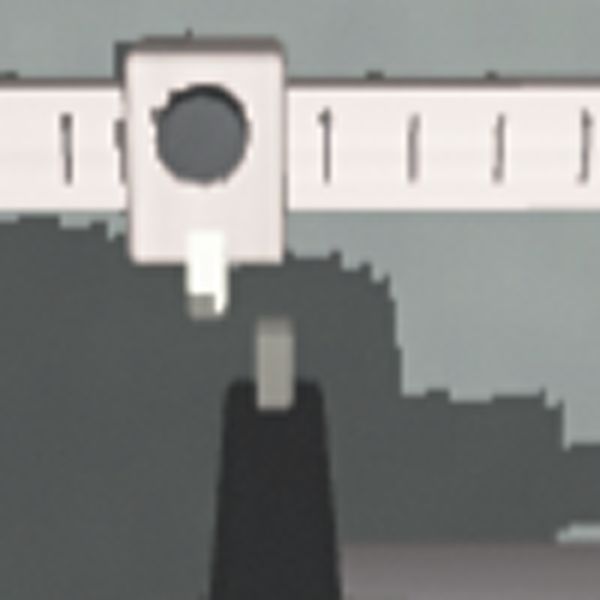

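The index pointer is at crop x=207 and the stop pointer at x=275. At about 8.9 px/mm, 7.6 mm remain.

Call:
jog_arm(
  increments=[
    {"x":0,"y":-4,"z":0,"rx":0,"ry":0,"rz":0,"hand":3},
    {"x":0,"y":-3.5,"z":0,"rx":0,"ry":0,"rz":0,"hand":3},
    {"x":0,"y":0,"z":0,"rx":0,"ry":0,"rz":0,"hand":3},
    {"x":0,"y":0,"z":0,"rx":0,"ry":0,"rz":0,"hand":3},
  ],
)

```text
time_s: 13.32
eef_pos: [588.8, -80.5, 74.4]
ee_rot: [-0.046, 0.707, -0.049, -0.704]
force: [-5.4, -9.3, 6.9]
grip_width: 0.131
```

Run:
```python
from h import *
s=sense();print(s['force'],s['grip_width'],s['eef_pos'])
np.save("T9.npy",toolT());a=capture("wrist")[:,:,::-1];cv2.imwrite("pics/w9.png",a)
cv2.imwrite("pics/w9c.png",cv2.resize(a[130:230,205:305],None,fx=6,fy=6,interpolation=cv2.INTER_CUBIC))
b=capture("scene")[:,:,::-1];cv2.imwrite("pics/s9.png",b)
d=capture("side")[:,:,::-1];cv2.imwrite("pics/d9.png",d)
```

```text
[-5.35245965 -9.34619274  6.87322636] 0.1305781585053812 [588.79324119 -80.54837589  74.37763938]
```

View pics/w9c.png

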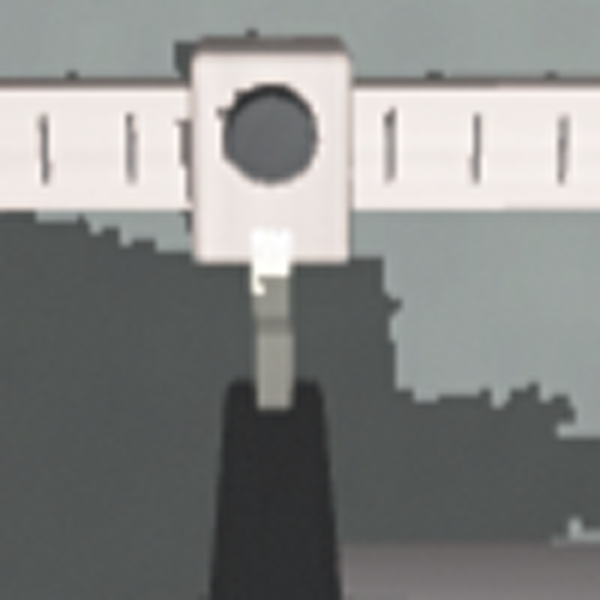

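View pics/s9.png

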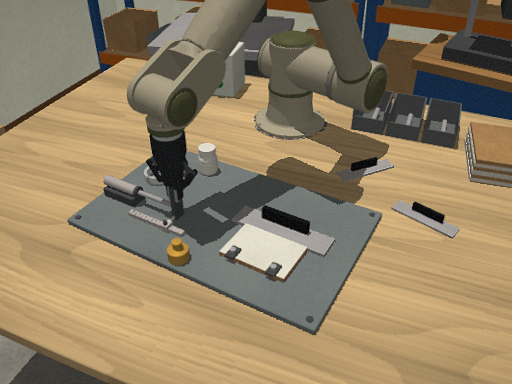

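The pointers are now at x=271.5 (index) and 274.5 (stop), so about 0.3 mm more is needed. Both are near the image centre column, so height parallax is negligible.

Call:
jog_arm(
  increments=[
    {"x":0,"y":-0.3,"z":0,"rx":0,"ry":0,"rz":0,"hand":3},
    {"x":0,"y":0,"z":0,"rx":0,"ry":0,"rz":0,"hand":3},
    {"x":0,"y":0,"z":0,"rx":0,"ry":0,"rz":0,"hand":3},
    {"x":0,"y":0,"z":0,"rx":0,"ry":0,"rz":0,"hand":3},
  ],
)

```text
time_s: 13.98
eef_pos: [588.8, -80.4, 74.4]
ee_rot: [-0.046, 0.707, -0.049, -0.704]
force: [-4.2, -9.7, 7.2]
grip_width: 0.128
```

Run:
```python
from h import *
s=sense();print(s['time_s'],s['force'],s['grip_width'],s['eef_pos'],np.abs(s['dq']).max())
a=capture("wrist")[:,:,::-1];cv2.imwrite("pics/w10.png",a)
cv2.imwrite("pics/w10c.png",cv2.resize(a[150:210,225:275],None,fx=10,fy=10,interpolation=cv2.INTER_CUBIC))
b=capture("scene")[:,:,::-1]
cv2.imwrite("pics/s10.png",cv2.resize(b[195:285,210:345],None,fx=5.5,fy=5.5,interpolation=cv2.INTER_CUBIC))
print(s['eef_pos'])
```

```text
13.975 [-4.17754991 -9.68613012  7.22575176] 0.1281587877990528 [588.8187095  -80.3549867   74.40683842] 0.001787989019422139
[588.8187095  -80.3549867   74.40683842]
```

View pics/w10c.png

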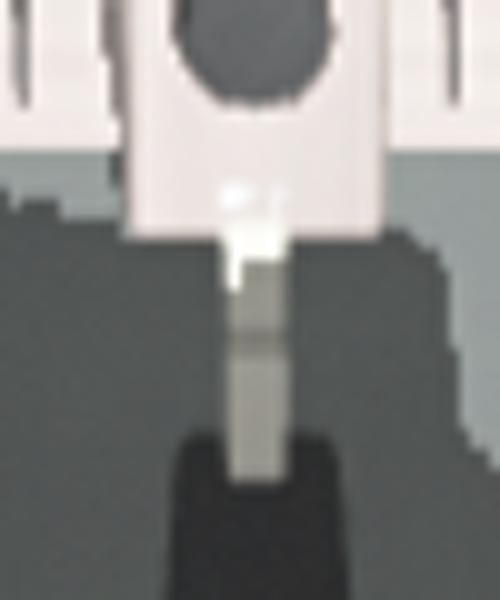

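View pics/s10.png

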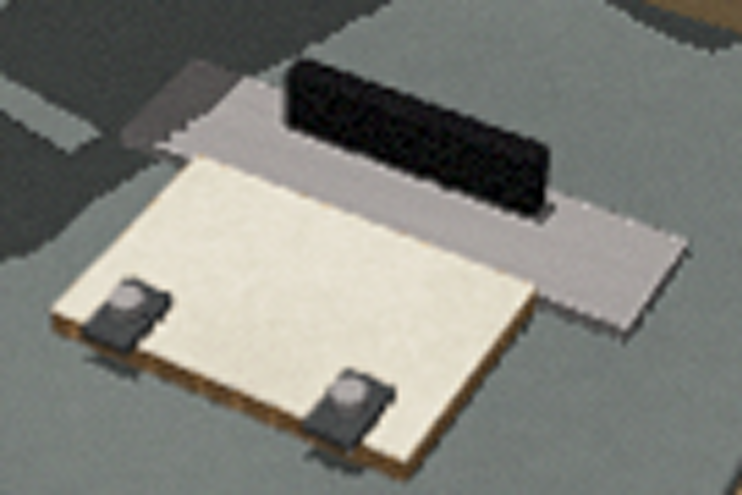

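View pics/d9.png

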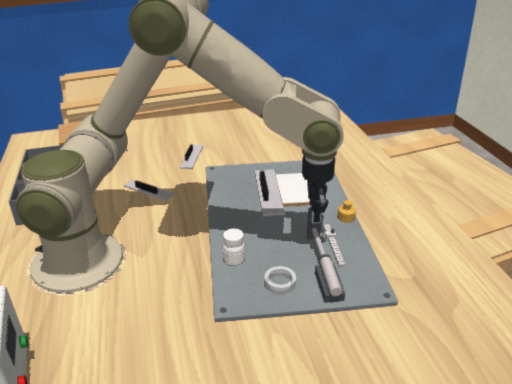

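The pointers coincide to about 0.1–0.2 mm: in the crop, the index spans x 222–290 and the stop 228–288. The scene view shows the straightedge flush along the whole board face, and the weight, tape roll and jar where they were. I'm handing the job in while still holding the stop.

```bash
python3 -c "
from rig import finish_job; print(finish_job())"
```

```text
the job is handed in; nothing more can be done
None
```

I laid the 60 x 240 mm straightedge flush along the near edge of the boards and let go of it. I then pulled the gauge stop out to the index pointer and handed the job in at about 14 s, still gripping it.

- **Straightedge:** I pressed it against the boards with about 18 N before letting go. After release, the wrist camera showed it parallel to the face within 0.1 mm end to end. That view also gave a uniform apparent gap of about 0.7 mm. I take this as camera bias, because before contact the camera over-read the gap by a similar 0.6 mm. The last scene view still shows it flush.
- **Stop:** I extended it about 79 mm. The two pointers line up within roughly 0.1–0.2 mm in the wrist view. The sensed spring pull is about 10 N and the grip is set at 70 N.
- **Other things:** The weight, tape roll and jar look unmoved in the pictures; I did not measure them again.
- **Failed call:** My first set of move calls was refused for missing keys. The arm did not move, and I sent them again in full.

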